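# Weigh a reagent bottle on the sliding-poise beam balance

### The arm

A 7-joint arm with a two-finger parallel gripper is mounted at the origin on a cart in front of the work surface, level with it; the furniture and walls round the work are solid. World frame = base frame: x ahead of the robot, y to its left, z up, the work surface at z = 0. Lengths are in m, angles in rad, forces in N, time in s.
With the tool pointing down it reaches from about 0.425 to 0.875 m from the base axis. Payload 4.7 kg.
Tool frame: the origin (TCP) lies at the very end of the fingers, on their centre line; the grasp point (between the pads) lies 19 mm behind it; z points along the fingers, y is the line along which they close (so a half turn about z gives the same grasp; the last joint's range is limited). The gripper opens to 87 mm and grips with 3 to 60 N. Pads are 19 mm wide; open, the fingers measure 117 mm over their backs; the gripper's body (75 mm by 190 mm) begins 51 mm behind the grasp point.
Start: joints at [-1.134, 0.321, -0.07, 1.45, 0.023, 1.371, -0.057], TCP at [0.267, 0.593, 0.195] pointing down, gripper open.
Joint ranges: [-2.86, 2.86], [-0.3, 2.09], [-1.38, 1.24], [0.06, 2.45], [-1.56, 4.7], [0.09, 2.05], [-2.69, 2.69]. Speed limits (rad/s): [2.57, 2.57, 3.14, 3.14, 3.14, 3.14, 3.14].

### API

Orientations are given as a rotation vector (axis times angle).
In Python, from bench import get_state, get_image, get_calibration, close_job gives the robot as it stands.
- The arm moves only by the shell command python3 -m crank 'ROWS' [FORCE]. ROWS is JSON, a list of rows, each a list of 5 numbers: the opening, from 0 (shut) to 1 (fully open), then the shift along the world's x, y, z in units of 0.2 m (1.0 is 0.2 m), then the turn about the world's z in units of 2 pi rad (1.0 is 2 pi rad). A call has 1 to 5 rows; each row is the pose to reach, as a shift and turn from the pose commanded when the call began, turning the shorter way round; what a row does not reach only later rows make up. A row lasts 1/8 s, in which the tool goes at most 62.5 mm and 10.7 degrees, less where a joint would pass 70% of its speed; a pose out of reach is approached as far as the arm can. A call with a number of a shift or a turn outside -1 to 1 is refused whole. A call with a gripper value outside its range is refused whole. The fingers move at their own pace and stop on an object; FORCE is the grip in N (left out, the last holds). Time passes only in rows, so rows that repeat a pose let the fingers close. It gives the time, the measured TCP pose, the force, the opening and the grip force at its end, in the units of the state.
- get_state(): the state, without advancing time (a new reading comes with each control period).
- get_image(name): name is "side" or "top" or "wrist"; returns the picture (420x560x3 uint8, red, green, blue); there is no depth.
- get_calibration(name): a dict with "fovy" (degrees; the focal length in pixels is half the picture's height over the tangent of half this angle, whatever the lens; pixels are square), "cx", "cy" (the principal point, pixels), "R" (3x3) and "t" (3): a world point X has camera coordinates R X + t. Camera axes: x right, y down, z forward; pixel columns grow to the right and rows downward; lengths in m; the calibration is good to about 2 mm. The wrist camera is an equidistant fisheye: a pixel r from the principal point sees the ray r / f radians off the axis. A picture is of the moment at which its call begins: read the wrist's pose just before it. get_calibration takes no time and is no camera call; for the wrist camera it gives the pose at the moment of the call.
- close_job(): hands the job in; it is judged then, once.
The state is a dict: "time": time; "joint_positions": joint angles; "qd": joint speeds; "joint_torque": joint torques, N m; "position": TCP position; "tool_rot": TCP orientation; "ft_force": force on the tool from outside, world axes, zero at the start; "torque": the same for the moment, N m; "grip_width": opening from 0.0 (shut) to 1.0 (fully open); "grip_force": force on a finger pad.
Only numpy, scipy, OpenCV 4.12 (cv2) and the standard library are available. Lean on these libraries where they do the work, as an engineer would, in place of code of your own. Each camera call takes 0.05 s, during which the arm holds its last target. There are 200 camera calls.

### The job

Weigh the small blue-capped bottle of pink liquid on the beam balance: set it down gently upright in the cup that hangs in the balance's fork and let go. Then, gripping it only lightly and never forcing the delicate beam, slide the steel poise along until the beam floats level between its stops with its pointer at the index mark, and leave it so, untouched and at rest. Leave the vial and the petri dish where they are.

Things in the scene. Friction and masses are not known exactly. Their poses are not given: they have to be found in the camera images.
- pivot (a point): On the pivot axis of the beam balance (fixed to the worktop), 110 mm above the worktop, between two aluminium cheeks 24 mm wide along the beam that rise 12 mm above the axis. Axes: y runs level from the pivot along the beam's scale towards the index post (roughly world +y), z up.
- balance_stand: Fixed stand of the balance, origin on the worktop under the pivot, axes as the pivot's. Grey base 70 mm wide, 12 mm high, from y = -45 to +255 mm. The index post stands at y = 243 mm and frames the pointer with its index mark, up to 32 mm above the pivot axis.
- beam: Steel beam with all it carries (poise, cup), origin on the pivot axis, x along that axis, y along the beam to the pointer, z up when level. Turns 0.05 rad either way to its stops. Bar 8 mm wide, 16 mm high; fork at the cup end: prongs 45 mm either side of the beam's line, cross bar 78 mm from the pivot, all 12 mm high.
- poise_centre (a point): Centre of the poise, a plain steel block 34 mm along the beam, 34 mm across it and 44 mm high, 0.40 kg, threaded on the beam, centre on the beam's axis; to be gripped across the beam from above. Delicate: about 6 N of grip is enough; both pads and any push together must stay under 25 N. Axes as the beam's.
- poise (a joint): Travel of the poise in m: 0 has its centre 45 mm from the pivot axis, it grows outwards to 0.155. It slides against about 2.5 N of friction and stays where left; outwards makes its side heavier. With the empty cup balance is at a centre distance of 30 mm; each gram of bottle in the cup adds 0.325 mm.
- cup_floor (a point): Centre of the inner floor of the hanging cup: open, round, aluminium, inner radius 32 mm, walls 4 mm, mouth 42 mm above this point. It hangs freely by two ears in the fork, on a cross axis 66 mm above this point and 130 mm from the pivot on the side away from the poise. It rises and sinks 6.5 mm as the beam tilts. Fork tops lie 72 mm above this point.
- cup: The hanging cup itself, origin on its hanging axis, 66 mm above its inner floor.
- sample_centre (a point): Centre (52.5 mm above the underside) of the small screw-cap glass bottle of pink liquid with a blue cap, standing loose on the worktop to the right: 105 mm high, body 56 mm in diameter up to 66 mm, cap 35 mm in diameter from 67 to 105 mm above the underside. Its mass is unknown, 0.18 to 0.42 kg. z is its upright axis.
- sample: The bottle, origin at the centre of its underside.
- vial: Small glass vial with a black cap, 23 mm in diameter, 44 mm high, a bystander; origin at the centre of its underside.
- petri: Closed petri dish, 89 mm in diameter, 15 mm high, a bystander; origin at the centre of its underside.
- pointer_tip (a point): Black pointer on the beam's axis, 250 mm from the pivot: as high as the pivot when level, 12.5 mm higher or lower at the stops. A spring of 0.5 N m/rad and a damper draw the free beam level (settles in 2 s): near balance 1 mm of poise travel moves the pointer 2 mm; beyond 6 mm it lies on a stop. While gripped, the pads pass a little torque: the felt lift is good to 0.5 N.

How it is judged:
By the outcome, as a careful person would: the job done as asked, in the order asked, and still so for the second after the job is handed in, with the robot touching nothing.
It also fails if it takes over 72 s, if anything falls off the work surface, if the arm or the gripper's body presses on something with over 40 N, if the wrist force passes 120 N, or if a joint passes its speed limit or range.

## Working session

There is one attempt and no reset: what is moved stays moved. The work goes in short steps, Python scripts to look and compute and a shell command to move; the robot and the scene stay as the last step left them, time stands still between calls to the robot, and variables do not carry over. Pictures are saved under pics/ and viewed, at most 10 in all, crops included, and the job is handed in when it is done.

```bash
mkdir -p pics
python3 - <<'E'
from bench import *
import cv2
s=get_state();print(s)
for n in("side","top"):
    c=get_calibration(n);print(n,c)
    cv2.imwrite(f"pics/{n}0.png",cv2.resize(get_image(n)[:,:,::-1],(800,600),interpolation=cv2.INTER_CUBIC))
E
```

```text
{'time': 0.0, 'joint_positions': array([-1.13392382,  0.32184332, -0.07005831,  1.45167928,  0.02261281,
        1.37080224, -0.0569051 ]), 'qd': array([-0.00053247, -0.00134376,  0.00079188, -0.00040778, -0.00115259,
        0.00100402,  0.00037647]), 'joint_torque': array([ 8.22711245e-04, -4.91286671e+01, -4.03750464e-01, -3.12522984e+01,
       -6.41619391e-02,  4.36263671e-02,  1.68750671e-04]), 'position': array([0.26650585, 0.59218197, 0.19404603]), 'tool_rot': array([-6.59088886e-01, -3.07137949e+00,  3.02178438e-03]), 'ft_force': array([-0.37883742,  0.05686055,  0.36013257]), 'torque': array([ 0.03235842,  0.01286527, -0.01434458]), 'grip_force': 0.0, 'grip_width': 1.0001717182948604}
side {'fovy': 54.04119022496689, 'cx': 281.75797890650364, 'cy': 211.16710066366034, 'R': array([[ 0.8365847 , -0.54777296,  0.00841528],
       [-0.35296023, -0.55067818, -0.75642093],
       [ 0.41898104,  0.62983992, -0.65403101]]), 't': array([-0.43750158,  0.30169757,  0.69270718])}
top {'fovy': 46.26414392257214, 'cx': 286.3262787310208, 'cy': 194.42831232736836, 'R': array([[-5.24568053e-04, -9.99999634e-01,  6.76285714e-04],
       [-9.96553207e-01,  4.66659049e-04, -8.29547277e-02],
       [ 8.29543817e-02, -7.17470097e-04, -9.96553087e-01]]), 't': array([0.0700914 , 0.52791088, 1.39214249])}
```

View pics/top0.png

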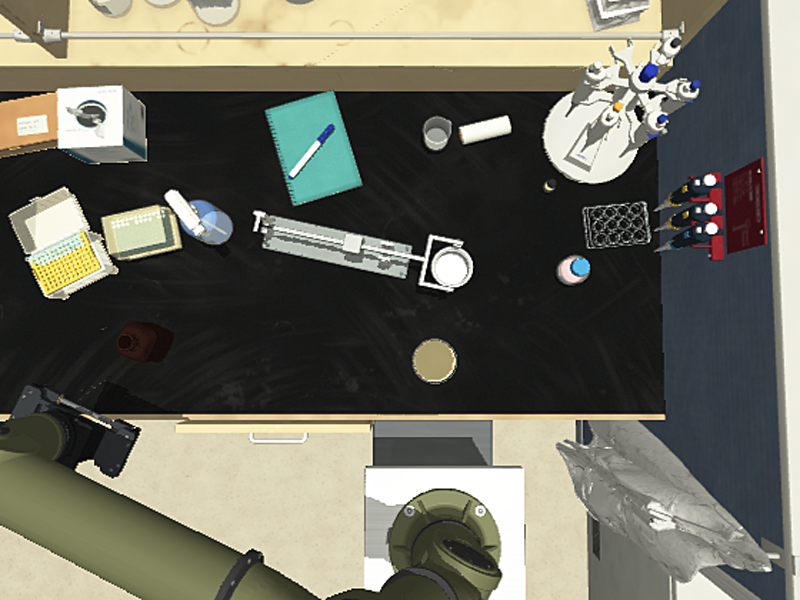

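View pics/side0.png

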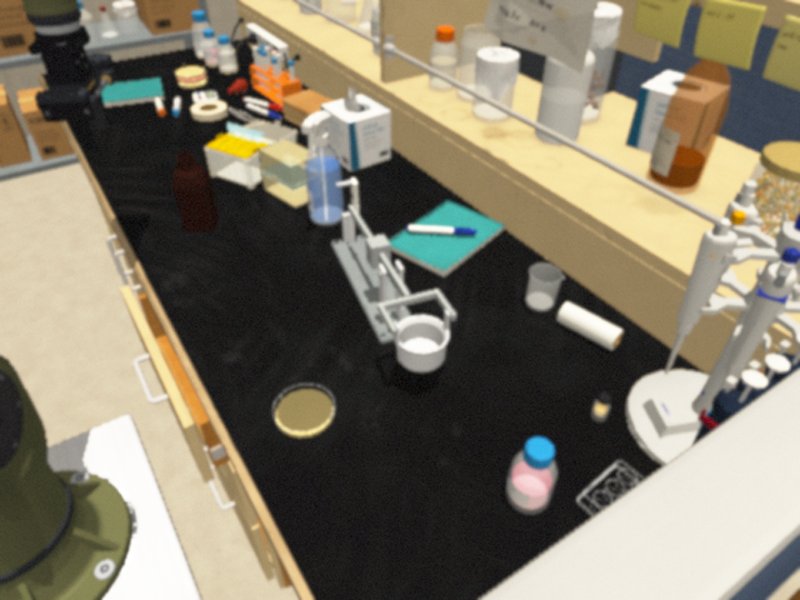

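The top view shows the bottle cap at about (580,267), the cup mouth at (452,267), the poise at (353,243) and the pointer end at about (258,220). In the side view the cup is at (420,345) and the bottle at (533,475). Next I'll enlarge a crop of the top view.

Run:
```python
from bench import *
import cv2
im=get_image("top")[:,:,::-1]
a=cv2.resize(im[140:210,170:340],None,fx=4.7,fy=4.7,interpolation=cv2.INTER_CUBIC)
b=cv2.resize(im[170:205,375:425],None,fx=4.7,fy=4.7,interpolation=cv2.INTER_CUBIC)
import numpy as np
o=np.zeros((a.shape[0]+b.shape[0],a.shape[1],3),np.uint8);o[:a.shape[0]]=a;o[a.shape[0]:,:b.shape[1]]=b
si=get_image("side")[:,:,::-1]
c=cv2.resize(si[300:365,345:400],None,fx=2.5,fy=2.5,interpolation=cv2.INTER_CUBIC)
o[a.shape[0]:a.shape[0]+c.shape[0],300:300+c.shape[1]]=c
print(o.shape,a.shape);cv2.imwrite("pics/crop1.png",o)
```

```text
(493, 799, 3) (329, 799, 3)
```

View pics/crop1.png

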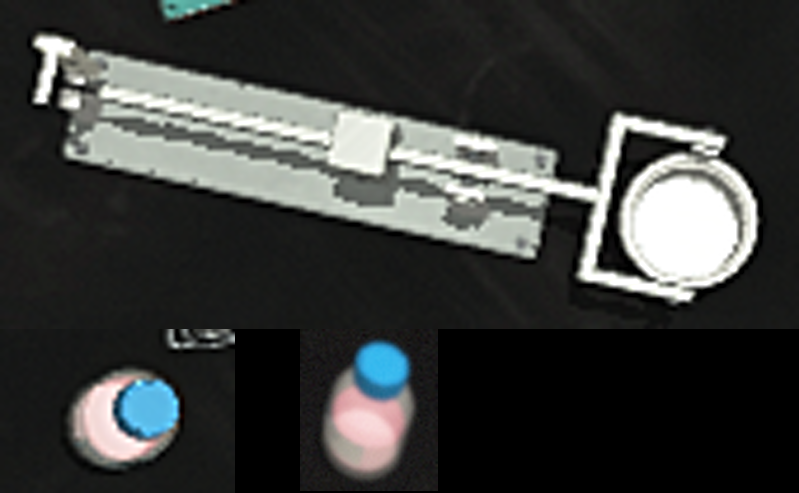

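The crop shows the cap top at crop (149,408), the cup ring at (688,221), the poise top at (365,143), and the base corners at (95,50), (555,152), (535,258) and (66,157).

```bash
cat > h.py <<'E'
from bench import *
import numpy as np
def ray(n,u,v,z):
    c=get_calibration(n);f=210/np.tan(np.radians(c['fovy'])/2)
    R,t=c['R'],c['t'];C=-R.T@t;d=R.T@np.array([(u-c['cx'])/f,(v-c['cy'])/f,1])
    return C+d*(z-C[2])/d[2]
def proj(n,X):
    c=get_calibration(n);f=210/np.tan(np.radians(c['fovy'])/2)
    p=c['R']@X+c['t'];return p[:2]/p[2]*f+[c['cx'],c['cy']]
E
python3 - <<'E'
from h import *
np.set_printoptions(precision=4,suppress=True)
def cr(x,y,z): return ray("top",170+x/4.7-.4,140+y/4.7-.4,z)   # approx half-pixel resize shift
cap=ray("top",375+149/4.7-.4,170+79/4.7-.4,.105);print("cap",cap)
print("cap side",ray("side",345+382/2.5-300/2.5-.3,300+(360-329)/2.5-.3,.105))
po=cr(365,143,.127);cup=cr(688,221,.0925);print("poise",po,"cup",cup)
B=[cr(*p,.012) for p in[(95,50),(555,152),(535,258),(66,157)]]
m=sum(B)/4;d=(B[0]+B[3]-B[1]-B[2]);d=d[:2]/np.hypot(*d[:2]);print("base",m,"len",[np.linalg.norm(B[i]-B[(i+1)%4]) for i in range(4)],"dir",d)
pv=m[:2]-d*.105;print("pivot",pv,"cup from pivot",np.linalg.norm(cup[:2]-pv),"poise",(po[:2]-pv)@d,(po[:2]-pv)@[-d[1],d[0]])
e=po[:2]-cup[:2];print("cup->poise",np.linalg.norm(e),"yaw",np.degrees(np.arctan2(-d[0],d[1])),np.degrees(np.arctan2(-e[0],e[1])))
F=[cr(*p,.121) for p in[(615,113),(582,275),(725,140),(690,298)]];print("fork",F)
print("petri",ray("top",435*.7,360*.7,.015),"vial",ray("top",549*.7,184*.7,.044))
E
```

```text
cap [ 0.5427 -0.2554  0.105 ]
cap side [ 0.5472 -0.2553  0.105 ]
poise [0.5847 0.1743 0.127 ] cup [ 0.5435 -0.0113  0.0925]
base [0.5932 0.2159 0.012 ] len [np.float64(0.292634755836075), np.float64(0.06695610147067675), np.float64(0.2967962152230871), np.float64(0.06899845009720469)] dir [0.215  0.9766]
pivot [0.5706 0.1134] cup from pivot 0.12758572490497017 poise 0.06251206508965744 -0.0006810217454202277
cup->poise 0.19009775565684384 yaw -12.416683340410117 -12.527149928400233
fork [array([0.6027, 0.0319, 0.121 ]), array([0.5098, 0.0509, 0.121 ]), array([ 0.5871, -0.0309,  0.121 ]), array([ 0.4967, -0.0104,  0.121 ])]
petri [0.3631 0.0179 0.015 ] vial [ 0.7146 -0.2108  0.044 ]
```

```bash
python3 -m crank '[[1,0,0,0.3,-0.03],[1,0.1,-0.25,0.5,-0.06],[1,0.2,-0.5,0.5,-0.09],[1,0.3,-0.75,0.5,-0.12],[1,0.4,-1,0.5,-0.15]]' && python3 -m crank '[[1,0.15,-0.25,0,-0.03],[1,0.3,-0.5,0,-0.06],[1,0.45,-0.75,0,-0.067],[1,0.6,-1,0,-0.067]]' && python3 -m crank '[[1,0.05,-0.25,0,0],[1,0.1,-0.5,0,0],[1,0.15,-0.75,0,0],[1,0.2,-1,0,0]]'
```

```text
time: 0.82
position: [0.3473, 0.391, 0.2952]
tool_rot: [-1.983, -2.436, -0.001]
ft_force: [0.9, -0.4, 0.4]
grip_width: 0.997
grip_force: 0.0
time: 1.32
position: [0.4674, 0.191, 0.2953]
tool_rot: [-2.443, -1.975, -0.001]
ft_force: [0.9, 0.5, -0.1]
grip_width: 0.996
grip_force: 0.0
time: 1.82
position: [0.5067, -0.0089, 0.2952]
tool_rot: [-2.442, -1.976, -0.001]
ft_force: [0.4, -0.2, -0.2]
grip_width: 0.997
grip_force: 0.0
```

```bash
python3 - <<'E'
from h import *
import cv2
c=get_calibration("wrist");im=get_image("wrist");np.savez("w1.npz",im=im,**c);cv2.imwrite("pics/w1.png",im[:,:,::-1])
E
python3 -m crank '[[1,0.05,-0.25,0,-0.001],[1,0.1,-0.5,0,-0.001],[1,0.15,-0.75,0,-0.001],[1,0.18,-1,0,-0.001]]' && python3 -m crank '[[1,0,-0.2,-0.2,0],[1,0,-0.2,-0.3,0],[1,0,-0.2,-0.3,0]]'
python3 - <<'E'
from h import *
import cv2
c=get_calibration("wrist");im=get_image("wrist");np.savez("w2.npz",im=im,**c)
a=np.load("w1.npz")["im"]
cv2.imwrite("pics/w12.png",np.vstack([a,im])[:,:,::-1][:, :])
o=np.hstack([a,im])[:,:,::-1];cv2.imwrite("pics/w12.png",cv2.resize(o,(800,300)));print(c)
E
```

```text
time: 2.38
position: [0.5431, -0.2082, 0.2952]
tool_rot: [2.448, 1.969, 0.001]
ft_force: [-0.0, 0.3, 0.1]
grip_width: 1.001
grip_force: 0.0
time: 2.75
position: [0.5416, -0.2467, 0.2334]
tool_rot: [-2.447, -1.965, 0.003]
ft_force: [0.3, 0.9, -0.0]
grip_width: 1.001
grip_force: 0.0
{'fovy': 65.70646984690485, 'cx': 279.2694542397748, 'cy': 207.84874101126331, 'R': array([[ 0.97639457, -0.21597353, -0.00301162],
       [-0.20672113, -0.93842537,  0.27681077],
       [-0.06260998, -0.26965397, -0.96091973]]), 't': array([-0.58185489, -0.16396499,  0.3939962 ])}
```

View pics/w12.png

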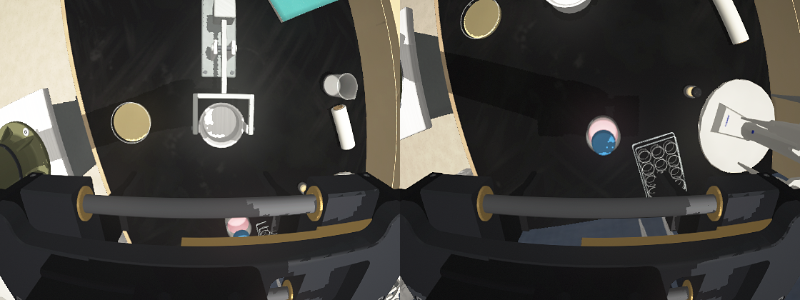

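The left picture (w1) shows the cup in its fork near (222,125) at this scale. The right one (w2) shows the blue cap at (603,142). I'll measure both more closely.

```bash
cat >> h.py <<'E'
def wray(c,u,v,z):
    f=210/np.tan(np.radians(float(c['fovy']))/2);a=np.array([u-c['cx'],v-c['cy']],float);r=np.hypot(*a);th=r/f
    d=c['R'].T@np.r_[a/r*np.sin(th),np.cos(th)];C=-c['R'].T@c['t'];return C+d*(z-C[2])/d[2]
E
python3 - <<'E'
from h import *
import cv2
w1=np.load("w1.npz");w2=np.load("w2.npz")
def blue(im,box):
    x0,y0,x1,y1=box;s=im[y0:y1,x0:x1].astype(int);m=((s[:,:,2]>s[:,:,0]+50)).astype(np.uint8)
    n,l,st,ce=cv2.connectedComponentsWithStats(m);k=1+st[1:,4].argmax();print(st[k]);return st[k][:2]+st[k][2:4]/2-.5+[x0,y0],ce[k]+[x0,y0]
p,q=blue(w2["im"],(250,150,330,240));print(p,q,wray(w2,*p,.105),wray(w2,*q,.100))
t,q=blue(get_image("top"),(380,170,425,205));print(t,q,ray("top",*t,.105))
s,q=blue(get_image("side"),(345,290,410,365));print(s,q,ray("side",*q,.09))
a=cv2.resize(w1["im"][120:220,255:365][:,:,::-1],None,fx=6,fy=6,interpolation=cv2.INTER_CUBIC);cv2.imwrite("pics/c2.png",a)
E
```

```text
[ 19  32  32  36 900]
[284.5 199.5] [284.44444444 199.51555556] [ 0.54526369 -0.25489702  0.105     ] [ 0.54498983 -0.25618708  0.1       ]
[ 19  11  13  12 122]
[405.  186.5] [405.45901639 186.33606557] [ 0.54244682 -0.2518521   0.105     ]
[ 22  15  22  23 390]
[377.5 316. ] [377.18205128 316.21794872] [ 0.55033201 -0.25465489  0.09      ]
```

View pics/c2.png

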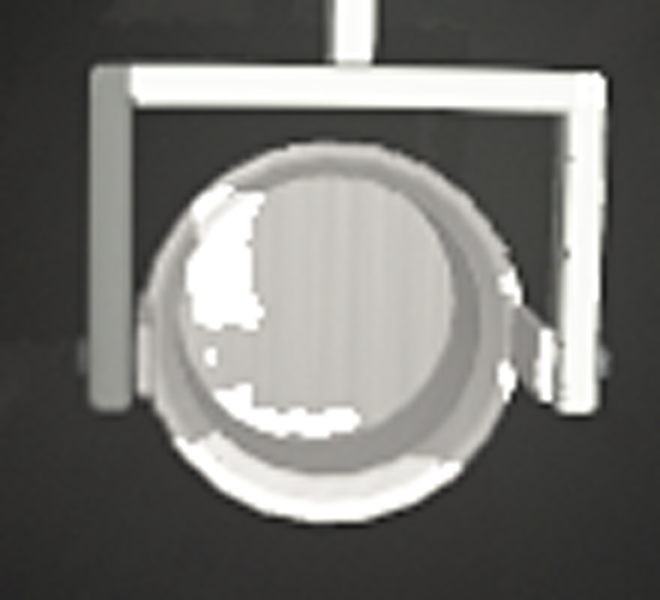

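The crop shows the outer rim spanning x 148–522 and y 143–522, and the floor disc centred near (317,305). I'll compare these with the projected model circles.

Run:
```python
from h import *
import cv2
w=np.load("w1.npz");R,t=w['R'],w['t'];print("cam",-R.T@t)
f=210/np.tan(np.radians(float(w['fovy']))/2)
def pr(X):
    p=X@R.T+t;r=np.hypot(p[:,0],p[:,1]);th=np.arctan2(r,p[:,2]);return p[:,:2]/r[:,None]*th[:,None]*f+[w['cx'],w['cy']]
a=np.linspace(0,6.283,90)
im=cv2.imread("pics/c2.png")
for c0,col in(((.5455,-.0113),(0,0,255)),):
  for r,z in((.036,.0925),(.032,.0925),(.032,.0505)):
    q=(pr(np.c_[c0[0]+r*np.cos(a),c0[1]+r*np.sin(a),a*0+z])-[255,120])*6+2.5
    print(r,z,q.min(0),q.max(0));cv2.polylines(im,[q.astype(np.int32)],True,col,1)
cv2.imwrite("pics/c3.png",im)
```

```text
cam [0.52271782 0.06477678 0.48407207]
0.036 0.0925 [157.02926833 150.87847219] [506.7004881 496.6167702]
0.032 0.0925 [176.66424046 170.57037419] [487.64223299 478.04969832]
0.032 0.0505 [173.80674674 152.39278188] [456.1711772  431.90995528]
```

View pics/c3.png

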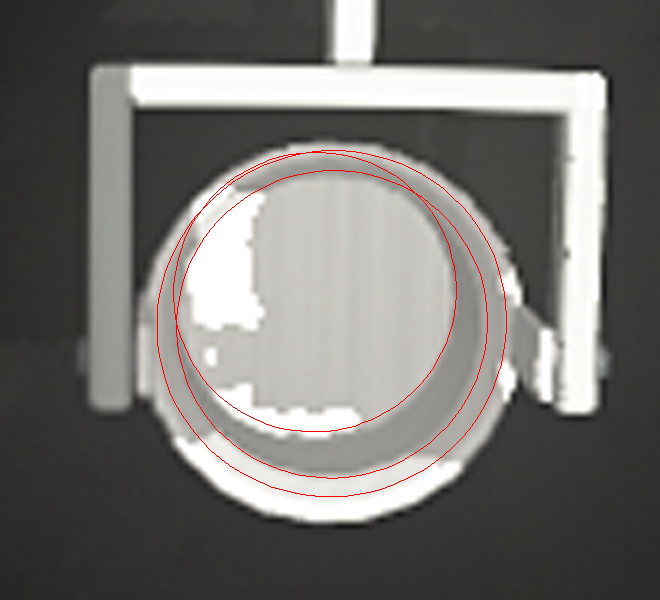

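```bash
python3 -m crank '[[1,0.012,-0.035,-0.3,0],[1,0.012,-0.035,-0.6,0],[1,0.012,-0.035,-0.75,0],[1,0.012,-0.035,-0.795,0],[1,0.012,-0.035,-0.795,0]]' 20 && python3 -m crank '[[0.3,0,0,0,0],[0.3,0,0,0,0],[0.3,0,0,0,0],[0.3,0,0,0,0],[0.3,0,0,0,0]]' 20
```

```text
time: 3.52
position: [0.5462, -0.2542, 0.0774]
tool_rot: [2.447, 1.968, 0.002]
ft_force: [-0.0, 1.0, 1.5]
grip_width: 1.001
grip_force: 0.0
time: 4.15
position: [0.5452, -0.2542, 0.0762]
tool_rot: [2.449, 1.968, 0.0]
ft_force: [-0.7, 0.8, 0.5]
grip_width: 0.515
grip_force: 0.0
```

```bash
python3 -m crank '[[0.3,0,0,0,0],[0.3,0,0,0,0],[0.3,0,0,0,0],[0.3,0,0,0,0],[0.3,0,0,0,0]]' 20 && python3 -m crank '[[0.3,0,0,0.1,0],[0.3,0,0,0.3,0],[0.3,0,0,0.6,0],[0.3,0,0,0.6,0],[0.3,0,0,0.6,0]]'
```

```text
time: 4.78
position: [0.5451, -0.2542, 0.0761]
tool_rot: [2.449, 1.968, -0.0]
ft_force: [0.8, -0.1, -0.2]
grip_width: 0.372
grip_force: 20.0
time: 5.4
position: [0.5448, -0.254, 0.1964]
tool_rot: [-2.448, -1.968, -0.001]
ft_force: [0.3, -0.1, -2.9]
grip_width: 0.368
grip_force: 20.0
```

```bash
python3 -m crank '[[0.3,0,0.1,0.15,0],[0.3,0,0.35,0.15,0],[0.3,0,0.6,0.15,0],[0.3,0,0.85,0.15,0],[0.3,0,1,0.15,0]]' && python3 -m crank '[[0.3,0,0.1,0,0],[0.3,0,0.2175,0,0],[0.3,0,0.2175,0,0],[0.3,0,0.2175,0,0],[0.3,0,0.2175,0,0]]'
python3 - <<'E'
from h import *
import cv2
F=[]
im=get_image("side")
for i in range(20): F.append(get_state()["ft_force"]);get_image("top") if i<19 else 0
print(np.mean(F,0),np.std(F,0),get_state()["position"])
w=get_calibration("wrist");wi=get_image("wrist")
a=cv2.resize(im[190:290,240:345],None,fx=4,fy=4,interpolation=cv2.INTER_CUBIC)
b=cv2.resize(wi,(560,420))[0:400,0:375] if 0 else cv2.resize(wi[60:260,190:380],None,fx=2,fy=2)
cv2.imwrite("pics/d.png",np.hstack([a,b])[:,:,::-1])
E
```

```text
time: 6.02
position: [0.5437, -0.0503, 0.2243]
tool_rot: [-2.443, -1.971, 0.003]
ft_force: [-0.1, 0.4, -3.6]
grip_width: 0.374
grip_force: 20.0
time: 6.65
position: [0.5449, -0.0124, 0.2259]
tool_rot: [2.451, 1.965, -0.001]
ft_force: [0.4, -0.7, -3.0]
grip_width: 0.372
grip_force: 20.0
[-0.12107389  0.05927445 -2.79507057] [0.49550442 0.4916411  0.43878653] [ 0.54515666 -0.01070474  0.22619707]
```

View pics/d.png

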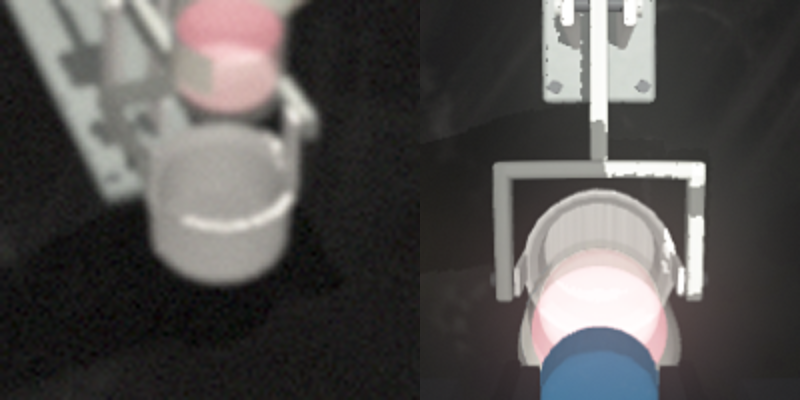

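The wrist view shows the bottle centred sideways over the cup, with both centres at x≈600. I'll lower it.

```bash
python3 -m crank '[[0.3,0,0,-0.15,0],[0.3,0,0,-0.3,0],[0.3,0,0,-0.38,0],[0.3,0,0,-0.42,0],[0.3,0,0,-0.45,0]]' && python3 -m crank '[[0.3,0,0,-0.01,0],[0.3,0,0,-0.02,0],[0.3,0,0,-0.03,0],[0.3,0,0,-0.04,0],[0.3,0,0,-0.05,0]]' && python3 -m crank '[[0.3,0,0,-0.01,0],[0.3,0,0,-0.02,0],[0.3,0,0,-0.02,0]]'
```

```text
time: 8.32
position: [0.5457, -0.0108, 0.1365]
tool_rot: [2.448, 1.968, 0.001]
ft_force: [0.7, -0.2, -2.9]
grip_width: 0.372
grip_force: 20.0
time: 8.95
position: [0.5452, -0.0107, 0.1262]
tool_rot: [2.449, 1.968, 0.0]
ft_force: [0.3, -0.1, -1.7]
grip_width: 0.368
grip_force: 20.0
time: 9.32
position: [0.5451, -0.0108, 0.1221]
tool_rot: [2.449, 1.968, -0.0]
ft_force: [0.8, 0.6, -2.0]
grip_width: 0.373
grip_force: 20.0
```

```bash
python3 -m crank '[[0.3,0,0,-0.01,0],[0.3,0,0,-0.02,0],[0.3,0,0,-0.03,0],[0.3,0,0,-0.03,0],[0.3,0,0,-0.03,0]]' && python3 -m crank '[[0.3,0,0,-0.005,0],[0.3,0,0,-0.005,0],[0.3,0,0,-0.005,0]]'
```

```text
time: 9.95
position: [0.5452, -0.0107, 0.1162]
tool_rot: [2.449, 1.968, 0.0]
ft_force: [-0.0, 0.6, -2.1]
grip_width: 0.37
grip_force: 20.0
time: 10.32
position: [0.5452, -0.0107, 0.1152]
tool_rot: [2.449, 1.968, 0.0]
ft_force: [0.0, -0.3, -1.4]
grip_width: 0.368
grip_force: 20.0
```

```bash
python3 -m crank '[[0.3,0,0,-0.005,0],[0.3,0,0,-0.005,0],[0.3,0,0,-0.005,0],[0.3,0,0,-0.005,0]]' && python3 -m crank '[[0.3,0,0,-0.005,0],[0.3,0,0,-0.005,0],[0.3,0,0,-0.005,0],[0.3,0,0,-0.005,0]]'
```

```text
time: 10.82
position: [0.5451, -0.0107, 0.1142]
tool_rot: [2.449, 1.968, -0.0]
ft_force: [0.5, 0.8, -1.8]
grip_width: 0.374
grip_force: 20.0
time: 11.32
position: [0.5453, -0.0107, 0.1135]
tool_rot: [2.449, 1.968, 0.001]
ft_force: [-1.4, 0.2, 2.2]
grip_width: 0.372
grip_force: 20.0
```

```bash
python3 -m crank '[[0.42,0,0,0,0],[0.46,0,0,0,0],[0.5,0,0,0,0],[0.52,0,0,0,0],[0.52,0,0,0,0]]' 5 && python3 -m crank '[[0.52,0,0,0.05,0],[0.52,0,0,0.15,0],[0.52,0,0,0.4,0],[0.52,0,0,0.6,0],[0.52,0,0,0.6,0]]'
python3 - <<'E'
from h import *
import cv2
im=get_image("side");t=get_image("top")
a=cv2.resize(im[115:275,215:345],None,fx=3,fy=3,interpolation=cv2.INTER_CUBIC)
cv2.imwrite("pics/e.png",np.hstack([a])[:,:,::-1])
E
```

```text
time: 11.95
position: [0.5451, -0.0107, 0.1132]
tool_rot: [2.449, 1.968, -0.0]
ft_force: [-0.8, -0.9, -0.6]
grip_width: 0.516
grip_force: 0.0
time: 12.58
position: [0.5475, -0.0109, 0.2375]
tool_rot: [2.446, 1.966, 0.01]
ft_force: [-0.4, -0.7, -0.7]
grip_width: 0.515
grip_force: 0.0
```

View pics/e.png

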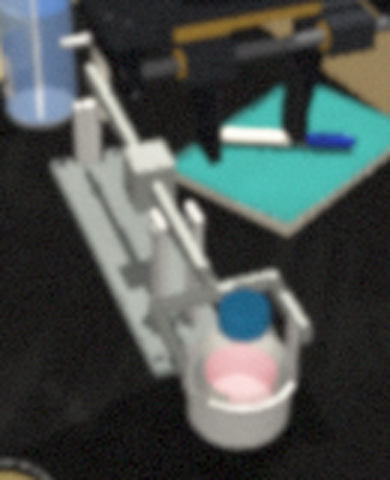

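The bottle stands upright in the cup, the cup end is down, and the fingers are clear. Next I'll go above the poise.

```bash
python3 -m crank '[[0.8,0.05,0.25,0.1,0],[0.8,0.1,0.5,0.1,0],[0.8,0.15,0.75,0.1,0],[0.8,0.21,0.926,0.1,0],[0.8,0.21,0.926,0.1,0]]' && python3 -m crank '[[0.8,0,0,0,0],[0.8,0,0,0,0],[0.8,0,0,0,0]]'
python3 - <<'E'
from h import *
import cv2
s=get_state();print(s["position"])
c=get_calibration("wrist");im=get_image("wrist");np.savez("w3.npz",im=im,**c)
# predicted pixel of pivot, poise top, pointer
R,t=c['R'],c['t'];f=210/np.tan(np.radians(c['fovy'])/2)
for X in([.5735,.1156,.122],[.587,.1745,.135],[.6274,.3597,.1225]):
    p=R@X+t;r=np.hypot(*p[:2]);print(X,p[:2]/r*np.arctan2(r,p[2])*f+[c['cx'],c['cy']])
cv2.imwrite("pics/f.png",cv2.resize(im[0:280,150:410][:,:,::-1],None,fx=2.1,fy=2.1,interpolation=cv2.INTER_CUBIC))
E
```

```text
time: 13.3
position: [0.5859, 0.1787, 0.2505]
tool_rot: [-2.441, -1.975, 0.006]
ft_force: [0.3, -0.3, -0.6]
grip_width: 0.793
grip_force: 0.0
time: 13.68
position: [0.5871, 0.1732, 0.2534]
tool_rot: [-2.45, -1.966, -0.0]
ft_force: [-0.4, 0.9, -0.3]
grip_width: 0.802
grip_force: 0.0
[0.58714104 0.17320046 0.25340706]
[0.5735, 0.1156, 0.122] [278.01162504 245.98109176]
[0.587, 0.1745, 0.135] [278.30275951 193.62431497]
[0.6274, 0.3597, 0.1225] [277.50888035   3.97510993]
```

View pics/f.png

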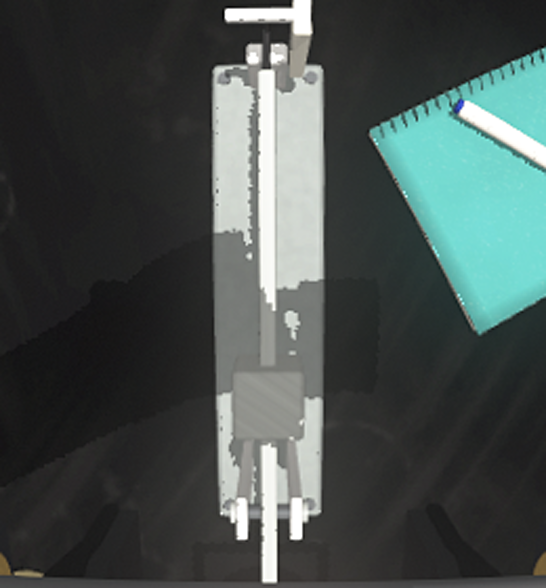

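The poise top face is centred at crop (268,404), and the cheeks are at y≈520. The tool is about 1–2 mm from the poise centre, so I'll descend and grip lightly.

```bash
python3 -m crank '[[0.8,0,0.006,-0.3,0],[0.8,0,0.006,-0.6,0],[0.8,0,0.006,-0.72,0],[0.8,0,0.006,-0.77,0],[0.8,0,0.006,-0.77,0]]' 6 && python3 -m crank '[[0.6,0,0,0,0],[0.5,0,0,0,0],[0.46,0,0,0,0],[0.43,0,0,0,0],[0.42,0,0,0,0]]' 6 && python3 -m crank '[[0.4,0,0,0,0],[0.35,0,0,0,0],[0.35,0,0,0,0],[0.35,0,0,0,0]]' 6
```

```text
time: 14.35
position: [0.5874, 0.1755, 0.0996]
tool_rot: [2.449, 1.968, 0.001]
ft_force: [-0.7, -0.2, 0.4]
grip_width: 0.802
grip_force: 0.0
time: 14.98
position: [0.5872, 0.1757, 0.0993]
tool_rot: [2.449, 1.968, 0.0]
ft_force: [-1.1, -0.4, 0.1]
grip_width: 0.438
grip_force: 0.0
time: 15.48
position: [0.5857, 0.176, 0.099]
tool_rot: [-2.447, -1.968, 0.003]
ft_force: [-5.9, 0.5, 2.8]
grip_width: 0.391
grip_force: 6.0
```

```bash
python3 -m crank '[[0.35,-0.004,0.001,0,0],[0.35,-0.008,0.002,0,0],[0.35,-0.008,0.002,0,0],[0.35,-0.008,0.002,0,0]]' 6
```

```text
time: 15.98
position: [0.5858, 0.176, 0.0991]
tool_rot: [2.448, 1.968, 0.0]
ft_force: [-0.5, 1.3, 0.6]
grip_width: 0.392
grip_force: 6.0
```

```bash
python3 -m crank '[[0.35,0.0065,0.029,0.0015,0],[0.35,0.013,0.0585,0.003,0],[0.35,0.0195,0.088,0.0045,0],[0.35,0.026,0.117,0.006,0],[0.35,0.0325,0.1465,0.0075,0]]'
```

```text
time: 16.6
position: [0.5922, 0.2057, 0.1006]
tool_rot: [2.448, 1.968, -0.0]
ft_force: [-2.1, -2.3, -0.4]
grip_width: 0.389
grip_force: 6.0
```

```bash
python3 -m crank '[[0.35,0.004,0.027,0.0015,0],[0.35,0.009,0.054,0.003,0],[0.35,0.014,0.081,0.0045,0],[0.35,0.019,0.108,0.0055,0],[0.35,0.0235,0.135,0.007,0]]' && python3 -m crank '[[0.35,0,0,0,0],[0.35,0,0,0,0],[0.35,0,0,0,0]]'
```

```text
time: 17.23
position: [0.5979, 0.232, 0.102]
tool_rot: [2.448, 1.966, 0.002]
ft_force: [4.8, -3.7, -5.0]
grip_width: 0.388
grip_force: 6.0
time: 17.6
position: [0.5982, 0.2332, 0.1021]
tool_rot: [2.448, 1.967, 0.005]
ft_force: [5.0, -1.5, -5.2]
grip_width: 0.393
grip_force: 6.0
```

Run:
```python
from h import *
F=[]
for i in range(12): F.append(get_state()["ft_force"]);get_image("top")
print(np.mean(F,0),get_state()["position"],get_state()["time"])
```

```text
[ 5.00028867 -1.27613541 -5.16311933] [0.598201   0.23315583 0.10211842] 18.2
```

```bash
python3 -m crank '[[0.35,0.003,0,-0.003,0],[0.35,0.005,0,-0.006,0],[0.35,0.005,0,-0.006,0],[0.35,0.005,0,-0.006,0]]'
python3 - <<'E'
from h import *
F=[]
for i in range(12): F.append(get_state()["ft_force"]);get_image("top")
print(np.mean(F,0),get_state()["position"],get_state()["time"])
E
```

```text
time: 18.7
position: [0.5982, 0.2333, 0.1014]
tool_rot: [-2.448, -1.969, -0.003]
ft_force: [2.5, 0.2, -0.5]
grip_width: 0.387
grip_force: 6.0
[3.55780267 1.10388374 0.48317562] [0.59800186 0.2325904  0.10106334] 19.3
```

```bash
python3 -m crank '[[0.35,0.004,0,0,0],[0.42,0.004,0,0,0],[0.45,0.004,0,0,0],[0.5,0.004,0,0,0],[0.55,0.004,0,0,0]]' && python3 -m crank '[[0.6,0,0,0,0],[0.6,0,0,0.2,0],[0.6,0,0,0.5,0],[0.6,0,0,0.5,0],[0.6,0,0,0.5,0]]' && python3 -m crank '[[0.6,0,0,0,0],[0.6,0,0,0,0],[0.6,0,0,0,0],[0.6,0,0,0,0],[0.6,0,0,0,0]]'
python3 - <<'E'
from h import *
import cv2
im=get_image("side");c=get_calibration("wrist");wi=get_image("wrist");np.savez("w4.npz",im=wi,**c)
for z in(.0975,.11,.1225):print(proj("side",np.array([.6265,.3585,z])))
a=cv2.resize(im[110:190,215:275],None,fx=6,fy=6,interpolation=cv2.INTER_CUBIC)
b=cv2.resize(wi[0:120,220:325],None,fx=4,fy=4,interpolation=cv2.INTER_CUBIC)
cv2.imwrite("pics/g.png",np.hstack([a,b])[:,:,::-1])
E
```

```text
time: 19.92
position: [0.5981, 0.2322, 0.1007]
tool_rot: [-2.449, -1.968, 0.001]
ft_force: [0.0, 0.5, 0.1]
grip_width: 0.522
grip_force: 0.0
time: 20.55
position: [0.5983, 0.2324, 0.2006]
tool_rot: [-2.448, -1.968, 0.0]
ft_force: [-1.3, -0.5, 0.4]
grip_width: 0.594
grip_force: 0.0
time: 21.18
position: [0.5986, 0.2323, 0.2008]
tool_rot: [2.449, 1.968, -0.0]
ft_force: [0.2, -0.4, -0.3]
grip_width: 0.6
grip_force: 0.0
[241.60640718 140.91631075]
[241.34948629 136.88779627]
[241.08874948 132.79944831]
```

View pics/g.png

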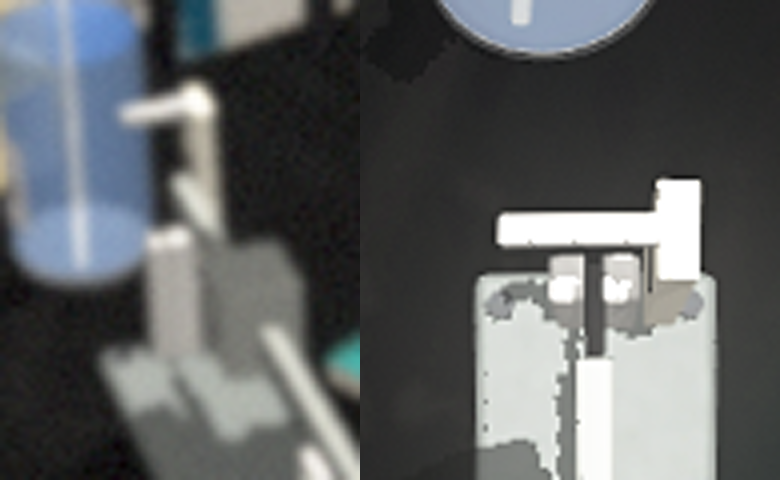

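I've now used my ten pictures, so further measuring is by code. I'll move the wrist camera beside the beam to read its tilt.

```bash
python3 -m crank '[[0.6,-0.2,0.1,0,-0.03],[0.6,-0.4,0.2,0,-0.06],[0.6,-0.6,0.3,0,-0.09],[0.6,-0.8,0.4,0,-0.12],[0.6,-1,0.476,0,-0.145]]' && python3 -m crank '[[0.6,0,0,-0.1,-0.03],[0.6,0,0,-0.3,-0.06],[0.6,0,0,-0.5,-0.09],[0.6,0,0,-0.6,-0.105],[0.6,0,0,-0.6,-0.105]]' && python3 -m crank '[[0.6,0,0,0,0],[0.6,0,0,0,0],[0.6,0,0,0,0]]'
cat > tilt.py <<'E'
from h import *
import cv2,sys
d=np.array([.2156,.9765,0]);p=np.array([.9765,-.2156,0]);up=np.array([0,0,1.])
P=np.array([.573,.1145,.11])
def rect(im,c,off=-.004,S=2000,y0=-.05,y1=.28,z0=-.11,z1=.05):
    # vertical plane through beam shifted off along p: columns = along beam, rows = height
    R,t=c['R'],c['t'];f=210/np.tan(np.radians(float(c['fovy']))/2)
    y=np.arange(y0,y1,1/S);z=np.arange(z1,z0,-1/S);Y,Z=np.meshgrid(y,z)
    X=P+off*p+Y[...,None]*d+Z[...,None]*up;q=X@R.T+t;r=np.hypot(q[...,0],q[...,1]);k=np.arctan2(r,q[...,2])/r*f
    return cv2.remap(im,(q[...,0]*k+c['cx']).astype(np.float32),(q[...,1]*k+c['cy']).astype(np.float32),cv2.INTER_LINEAR),y,z
E
python3 - <<'E'
from tilt import *
s=get_state();print(s["position"],s["tool_rot"],s["time"])
c=get_calibration("wrist");im=get_image("wrist");np.savez("w5.npz",im=im,**c)
print(-c['R'].T@c['t'],c['R'][2])
r,y,z=rect(im,c);g=r.mean(2)
for yy in(.02,.06,.09,.15,.16,.17,.18,.19,.2,.21,.22,.23,.24,.25):
    col=g[:,np.argmin(abs(y-yy))];print(yy,[int(v) for v in col[::6]])
E
```

```text
time: 21.9
position: [0.3972, 0.3284, 0.2011]
tool_rot: [-3.066, -0.682, -0.001]
ft_force: [-0.7, 0.8, -0.0]
grip_width: 0.596
grip_force: 0.0
time: 22.52
position: [0.3976, 0.3265, 0.0796]
tool_rot: [3.12, -0.338, -0.003]
ft_force: [0.4, -0.3, 0.6]
grip_width: 0.602
grip_force: 0.0
time: 22.9
position: [0.399, 0.328, 0.0818]
tool_rot: [-3.122, 0.339, -0.001]
ft_force: [-0.6, -0.3, 0.7]
grip_width: 0.602
grip_force: 0.0
[0.39899981 0.32804905 0.08177135] [-3.12188328e+00  3.38886052e-01 -1.17944891e-03] 22.9
[0.47290406 0.31141628 0.27065422] [-0.26809036  0.05887991 -0.9615928 ]
0.02 [0, 0, 0, 0, 0, 0, 0, 0, 0, 0, 0, 0, 0, 0, 0, 0, 0, 0, 0, 0, 0, 0, 0, 0, 0, 0, 0, 0, 0, 0, 0, 0, 0, 0, 0, 0, 0, 0, 0, 0, 0, 0, 0, 0, 0, 0, 0, 0, 0, 0, 0, 0, 0, 0]
0.06 [0, 0, 0, 0, 0, 0, 0, 0, 0, 0, 0, 0, 0, 0, 0, 0, 0, 0, 0, 0, 0, 0, 0, 0, 0, 0, 0, 0, 0, 0, 0, 0, 0, 0, 0, 0, 0, 0, 0, 0, 0, 0, 0, 0, 0, 0, 0, 0, 0, 0, 0, 0, 0, 0]
0.09 [0, 0, 0, 0, 0, 0, 0, 0, 0, 0, 0, 0, 0, 0, 0, 0, 0, 0, 0, 0, 0, 0, 0, 0, 0, 0, 0, 0, 0, 0, 0, 0, 0, 0, 0, 0, 0, 0, 0, 0, 0, 0, 0, 0, 0, 0, 0, 0, 0, 0, 0, 0, 0, 0]
0.15 [0, 
[... 1137 characters left out ...]
, 0, 0, 0, 0, 0, 0, 0, 0, 0]
0.22 [0, 0, 0, 0, 0, 0, 0, 0, 0, 0, 0, 0, 0, 0, 0, 0, 0, 0, 0, 0, 0, 0, 0, 0, 0, 0, 0, 0, 0, 0, 0, 0, 0, 0, 0, 0, 0, 0, 0, 0, 0, 0, 0, 0, 0, 0, 0, 0, 0, 0, 0, 0, 0, 0]
0.23 [0, 0, 0, 0, 0, 0, 0, 0, 0, 0, 0, 0, 0, 0, 0, 0, 0, 0, 0, 0, 0, 0, 0, 0, 0, 0, 0, 0, 0, 0, 0, 0, 0, 0, 0, 0, 0, 0, 0, 0, 0, 0, 0, 0, 0, 0, 0, 0, 0, 0, 0, 0, 0, 0]
0.24 [0, 0, 0, 0, 0, 0, 0, 0, 0, 0, 0, 0, 0, 0, 0, 0, 0, 0, 0, 0, 0, 0, 0, 0, 0, 0, 0, 0, 0, 0, 0, 0, 0, 0, 0, 0, 0, 0, 0, 0, 0, 0, 0, 0, 0, 0, 0, 0, 0, 0, 0, 0, 0, 0]
0.25 [0, 0, 0, 0, 0, 0, 0, 0, 0, 0, 0, 0, 0, 0, 0, 0, 0, 0, 0, 0, 0, 0, 0, 0, 0, 0, 0, 0, 0, 0, 0, 0, 0, 0, 0, 0, 0, 0, 0, 0, 0, 0, 0, 0, 0, 0, 0, 0, 0, 0, 0, 0, 0, 0]
```

The camera leans back towards the fingers, so I'll view the beam sideways instead, in the gripping yaw.

```bash
python3 -m crank '[[0.6,0.04,-0.15,0,0.03],[0.6,0.08,-0.3,0,0.06],[0.6,0.12,-0.45,0,0.09],[0.6,0.15,-0.6,0,0.12],[0.6,0.174,-0.627,0,0.15]]' && python3 -m crank '[[0.6,0,0,0,0.03],[0.6,0,0,0,0.06],[0.6,0,0,0,0.09],[0.6,0,0,0,0.1],[0.6,0,0,0,0.1]]' && python3 -m crank '[[0.6,0,0,0,0],[0.6,0,0,0,0],[0.6,0,0,0,0]]'
python3 - <<'E'
from tilt import *
s=get_state();print(s["position"],s["tool_rot"],s["time"])
c=get_calibration("wrist");im=get_image("wrist");np.savez("w6.npz",im=im,**c)
print(-c['R'].T@c['t'],c['R'][2])
r,y,z=rect(im,c);g=r.mean(2)
print("z",[round(1000*v) for v in z[::6]])
for yy in(.06,.09,.12,.15,.17,.19,.2,.21,.22,.23,.24,.25):
    col=g[:,np.argmin(abs(y-yy))];print(yy,*[int(v) for v in col[::6]])
E
```

```text
time: 23.58
position: [0.4339, 0.1999, 0.0812]
tool_rot: [-2.938, -1.112, -0.0]
ft_force: [-0.6, -0.2, 0.0]
grip_width: 0.597
grip_force: 0.0
time: 24.2
position: [0.4335, 0.2022, 0.0812]
tool_rot: [2.454, 1.961, 0.001]
ft_force: [0.6, 0.1, 0.0]
grip_width: 0.597
grip_force: 0.0
time: 24.58
position: [0.4333, 0.2022, 0.0809]
tool_rot: [2.454, 1.962, -0.0]
ft_force: [-0.5, 0.3, 0.6]
grip_width: 0.602
grip_force: 0.0
[0.43332341 0.20216823 0.08088556] [ 2.45378329e+00  1.96163575e+00 -4.67902466e-07] 24.575
[0.45023487 0.27571994 0.26972562] [-0.06037964 -0.27054413 -0.96081225]
z [50, 47, 44, 41, 38, 35, 32, 29, 26, 23, 20, 17, 14, 11, 8, 5, 2, -1, -4, -7, -10, -13, -16, -19, -22, -25, -28, -31, -34, -37, -40, -43, -46, -49, -52, -55, -58, -61, -64, -67, -70, -73, -76, -79, -82, -85, -88, -91, -94, -97, -100, -103, -106, -109]
0.06 0 20 19 21 20 20 20 20 21 21 21 22 21 20 22 57 73 36 55 95 36 34 37 36 35 33 32 32 33 35 37 35 28 184 209 210 209 207 208 209 208 209 209 210 211 212 211 210 200 132 120 120 120 118
0.09 0 0 0 0 0 28 28 32 38 32 31 29 239 238 221 97 104 99 100 89 33 32 34 3
[... 1103 characters left out ...]
1 80 29 28 29 29 30 30 33 34 33 31 30 31 29 131 191 191 190 190 194 195 196 196 195 195 197 197 198 199 199 180 108 110 111 111
0.22 0 0 0 0 0 0 0 0 0 0 0 0 0 0 0 0 0 0 0 0 0 130 147 137 140 132 29 32 32 31 29 30 28 127 189 189 189 189 188 188 188 190 192 194 193 195 197 196 197 201 106 110 111 110
0.23 0 0 0 0 0 0 0 0 0 0 0 0 0 0 0 0 0 0 0 0 0 0 0 0 0 0 0 0 0 0 0 0 0 132 131 128 131 128 128 131 132 128 128 128 111 190 194 193 194 195 199 121 120 200
0.24 0 0 0 0 0 0 0 0 0 0 0 0 0 0 0 0 0 0 0 0 0 0 0 0 0 0 0 0 0 0 0 0 0 0 0 0 0 0 0 0 0 0 0 0 120 132 132 130 130 131 130 130 115 195
0.25 0 0 0 0 0 0 0 0 0 0 0 0 0 0 0 0 0 0 0 0 0 0 0 0 0 0 0 0 0 0 0 0 0 0 0 0 0 0 0 0 0 0 0 0 0 0 0 0 0 0 0 0 0 0
```

```bash
cat >> tilt.py <<'E'
def edge(col,z,lo,hi,lev):
    m=(z>lo)&(z<hi);a=col[m];zz=z[m]
    k=np.where((a[:-1]>lev)&(a[1:]<=lev))[0]
    if len(k)==0:return np.nan
    k=k[0];return zz[k]-(a[k]-lev)/(a[k]-a[k+1])*(zz[k]-zz[k+1])
def fit(g,y,z,ys,lo,hi,lev):
    v=np.array([edge(g[:,i],z,lo,hi,lev) for i in ys]);x=y[ys];ok=~np.isnan(v)
    for _ in range(4):
        c=np.polyfit(x[ok],v[ok],1);e=v-np.polyval(c,x);s=max(1.48*np.median(abs(e[ok])),1e-4);ok=np.abs(e)<3*s
    return c[0],np.polyval(c,.2)*1e3,ok.sum(),e[ok].std()*1e3
def measure(n=3):
    out=[]
    for _ in range(n):
        c=get_calibration("wrist");im=get_image("wrist")
        r,y,z=rect(im,c);g=r.mean(2);yy=lambda a,b:np.where((y>a)&(y<b))[0]
        far=yy(.145,.215)
        bot=fit(g,y,z,far,-.014,-.003,60);top=fit(g,y,z,far,.0,.014,140)
        r2,_,_=rect(im,c,off=-.035);g2=r2.mean(2)
        base=fit(g2,y,z,yy(.06,.215),-.107,-.088,150)
        s=np.where(g[np.argmin(abs(z-.0165))]>150)[0] # poise/post bright run above beam
        out.append((bot[0],bot[1],top[0],top[1],base[0],base[1]))
        q=(bot,top,base)
    np.set_printoptions(precision=4,suppress=True);print(np.mean(out,0),[ (int(a[2]),round(a[3],2)) for a in q])
    r,y,z=rect(im,c);g=r.mean(2);row=g[np.argmin(abs(z+.014))];b=y[(row>55)&(y<.16)&(y>.09)];print("poise front face",b.min(),b.max(),"time",get_state()["time"])
E
python3 -c "
from tilt import *
measure()"
```

```text
[   0.0058   -7.3395    0.0057    7.1789   -0.0034 -100.1192] [(72, np.float64(0.13)), (126, np.float64(0.03)), (273, np.float64(0.13))]
poise front face 0.10150000000000013 0.13750000000000018 time 24.775
```

Run:
```python
from tilt import *
w=np.load("w6.npz");c={k:w[k] for k in w};im=w["im"]
R,t=c['R'],c['t'];f=210/np.tan(np.radians(float(c['fovy']))/2)
y=np.arange(.02,.25,.0005);u=np.arange(-.07,.1,.0005);Y,U=np.meshgrid(y,u)
X=P-[0,0,.098]+U[...,None]*p+Y[...,None]*d;q=X@R.T+t;r=np.hypot(q[...,0],q[...,1]);k=np.arctan2(r,q[...,2])/r*f
g=cv2.remap(im,(q[...,0]*k+c['cx']).astype(np.float32),(q[...,1]*k+c['cy']).astype(np.float32),cv2.INTER_LINEAR).mean(2)
for yy in(.05,.1,.15,.16,.18,.2,.21):
    print(yy,*[int(v) for v in g[:,np.argmin(abs(y-yy))][::6]])
print(*[int(1000*round(v,3)) for v in u[::6]])
def line(lo,hi,ya,yb,rise,lev=100):
    v=[];xs=[]
    for i in np.where((y>ya)&(y<yb))[0]:
        m=(u>lo)&(u<hi);a=g[m,i]*(1 if rise else -1);L=lev*(1 if rise else -1);kk=np.where((a[:-1]<L)&(a[1:]>=L))[0]
        if len(kk):kk=kk[0];v.append(u[m][kk]+.0005*(L-a[kk])/(a[kk+1]-a[kk]));xs.append(y[i])
    v=np.array(v);xs=np.array(xs);ok=np.ones(len(v),bool)
    for _ in range(4):
        co=np.polyfit(xs[ok],v[ok],1);e=v-np.polyval(co,xs);ok=abs(e)<max(3*1.48*np.median(abs(e[ok])),2e-4)
    print(co[0],np.polyval(co,.15),ok.sum(),len(v),e[ok].std())
line(-.06,-.02,.03,.22,True,160);line(.02,.05,.145,.215,False)
```

```text
0.05 35 35 37 37 37 39 40 40 41 41 32 115 185 215 212 212 211 209 209 215 119 121 115 213 209 212 212 209 209 209 208 205 207 209 143 32 33 34 36 35 33 33 32 32 32 31 30 31 32 44 101 101 98 101 103 98 98
0.1 35 36 38 37 40 40 40 41 39 39 31 118 181 208 207 207 207 207 208 208 112 114 109 203 202 202 202 202 203 205 205 204 203 205 100 33 33 31 104 102 101 101 101 100 99 99 99 99 98 97 99 98 99 99 99 98 119
0.15 34 32 34 34 35 36 35 36 36 36 46 120 180 202 202 202 202 202 202 202 114 115 110 205 203 202 202 200 202 203 198 199 200 202 105 30 29 29 28 28 27 28 28 28 28 28 27 27 27 41 96 95 96 98 98 97 97
0.16 34 34 33 34 34 35 36 37 37 38 42 119 180 203 201 203 204 202 204 204 113 114 117 201 201 199 199 198 201 201 197 200 201 201 88 28 28 29 27 28 28 28 28 27 28 27 27 26 26 41 96 95 96 97 97 96 102
0.18 33 34 33 33 34 35 36 36 38 37 46 120 182 206 204 201 200 201 204 160 114 114 117 201 198 197 200 200 201 201 199 199 201 201 80 30 29 28 27 27 28 27 27 26 27 27 14 125 121 116 92 95 95 96 96 95 94
0.2 33 33 34 35 35 34 34 35 39 37 33 109 181 202 202 203 205 202 202 203 110 110 147 203 202 197 198 198 197 199 197 196 196 198 62 29 28 27 27 27 27 27 11 124 122 122 133 145 153 152 92 80 92 97 95 96 94
0.21 33 34 40 42 41 39 38 38 38 35 47 109 181 201 200 199 201 202 203 204 109 111 122 198 200 199 198 196 195 195 193 193 191 192 57 31 31 31 29 29 29 29 25 76 136 133 121 95 157 136 91 93 93 95 94 94 98
-70 -67 -64 -61 -58 -55 -52 -49 -46 -43 -40 -37 -34 -31 -28 -25 -22 -19 -16 -13 -10 -7 -4 -1 2 5 8 11 14 17 20 23 26 29 32 35 38 41 44 47 50 53 56 59 62 65 68 71 74 77 80 83 86 89 92 95 98
-0.0009876201998360568 -0.035472266288032094 378 380 7.419947126098213e-05
-0.005445212011237088 0.03197758905512873 139 140 8.188276255487807e-05
```

```bash
cat > sidecam.py <<'E'
from tilt import *
def prof(im,ya=.185,yb=.215):
    th=np.arange(-.14,.1401,.01);o=[]
    c=get_calibration("side");f=210/np.tan(np.radians(c['fovy'])/2)
    for a in th:
        v=[]
        for yy in np.linspace(ya,yb,13):
            q=c['R']@(P+yy*d+up*(a*yy))+c['t'];u=q[:2]/q[2]*f+[c['cx'],c['cy']]
            v.append(cv2.remap(im,np.float32([[u[0]]]),np.float32([[u[1]]]),cv2.INTER_LINEAR).mean())
        o.append(np.mean(v))
    return th,np.array(o)
E
python3 - <<'E'
from sidecam import *
print("cam",-get_calibration("side")['R'].T@get_calibration("side")['t'])
a=cv2.resize(cv2.imread("pics/side0.png"),(560,420),interpolation=cv2.INTER_AREA)[:,:,::-1].astype(np.float32)
e=np.zeros((420,560,3),np.float32);e[115:275,215:345]=cv2.resize(cv2.imread("pics/e.png"),(130,160),interpolation=cv2.INTER_AREA)[:,:,::-1]
n=np.mean([get_image("side").astype(np.float32) for _ in range(10)],0);np.save("side_n.npy",n)
for rng in((.185,.215),(.15,.18)):
  for im in(a,e,n):
    th,o=prof(im,*rng);print(*o.astype(int))
E
```

```text
cam [ 0.18226319 -0.5098079   0.68494403]
125 126 126 127 130 134 140 148 157 168 179 189 198 202 201 195 185 173 162 154 146 140 135 129 125 122 120 119 120
122 126 132 140 149 156 162 163 158 148 136 126 119 117 120 126 135 147 160 173 185 194 201 204 201 193 182 169 157
138 142 146 151 156 160 162 160 152 143 136 134 139 149 161 175 186 197 204 206 203 194 182 167 153 142 133 127 124
71 76 83 92 101 112 123 135 148 160 171 181 188 194 196 196 193 189 182 175 167 159 152 147 142 138 136 134 133
37 36 36 39 44 52 61 72 83 93 102 110 116 122 127 134 142 151 161 171 181 190 197 202 204 205 203 199 194
117 122 129 138 149 160 172 184 193 200 204 205 204 203 202 202 203 205 206 207 207 205 202 196 189 182 174 166 158
```

```bash
python3 -m crank '[[0.6,0,0,0.3,0],[0.6,0.1,0.02,0.6,0.0007],[0.6,0.4,0.07,0.6,0.0007],[0.6,0.7,0.12,0.6,0.0007],[0.6,0.825,0.151,0.6,0.0007]]' && python3 -m crank '[[0.6,0,0,-0.15,0],[0.6,0,0,-0.4,0],[0.6,0,0,-0.49,0],[0.6,0,0,-0.52,0],[0.6,0,0,-0.52,0]]' && python3 -m crank '[[0.6,0,0,0,0],[0.6,0,0,0,0]]'
```

```text
time: 25.9
position: [0.6008, 0.2324, 0.2]
tool_rot: [2.448, 1.966, -0.001]
ft_force: [-0.8, 0.3, 0.0]
grip_width: 0.598
grip_force: 0.0
time: 26.52
position: [0.5991, 0.2327, 0.0982]
tool_rot: [2.449, 1.967, 0.003]
ft_force: [-0.2, -0.9, 0.1]
grip_width: 0.598
grip_force: 0.0
time: 26.78
position: [0.5991, 0.2327, 0.0983]
tool_rot: [2.449, 1.967, 0.004]
ft_force: [0.9, -0.4, -0.0]
grip_width: 0.597
grip_force: 0.0
```

```bash
python3 -m crank '[[0.5,-0.004,0,0,0],[0.46,-0.004,0,0,0],[0.43,-0.004,0,0,0],[0.41,-0.004,0,0,0],[0.39,-0.004,0,0,0]]' 6 && python3 -m crank '[[0.35,0,0,0,0],[0.35,0,0,0,0],[0.35,0,0,0,0],[0.35,0,0,0,0]]' 6
python3 - <<'E'
from h import *
F=[];Q=[]
for i in range(6): s=get_state();F.append(s["ft_force"]);Q.append(s["position"]);get_image("top")
print(np.mean(F,0),np.mean(Q,0),np.std(Q,0),s["time"])
E
```

```text
time: 27.4
position: [0.5975, 0.2324, 0.0968]
tool_rot: [2.449, 1.967, -0.0]
ft_force: [0.6, 0.7, -0.2]
grip_width: 0.4
grip_force: 0.6
time: 27.9
position: [0.598, 0.2322, 0.097]
tool_rot: [2.449, 1.967, 0.001]
ft_force: [1.8, 0.1, -0.8]
grip_width: 0.39
grip_force: 6.0
[ 2.3158999  -0.18271099 -0.80078509] [0.59796314 0.23222921 0.09703628] [1.62530348e-05 1.59979936e-05 5.01148973e-06] 28.15
```

```bash
python3 -m crank '[[0.35,0.002,0.003,0,0],[0.35,0.003,0.005,0,0],[0.35,0.003,0.005,0,0],[0.35,0.003,0.005,0,0]]' 6
python3 - <<'E'
from h import *
F=[];Q=[]
for i in range(6): s=get_state();F.append(s["ft_force"]);Q.append(s["position"]);get_image("top")
print(np.mean(F,0),np.mean(Q,0),s["time"])
E
```

```text
time: 28.7
position: [0.598, 0.2328, 0.0967]
tool_rot: [2.449, 1.967, -0.001]
ft_force: [2.3, -3.4, 0.2]
grip_width: 0.392
grip_force: 6.0
[ 1.99110476 -3.25477854 -0.58810243] [0.59811016 0.23305786 0.09680953] 28.95
```

```bash
python3 -m crank '[[0.35,0,0.001,0,0],[0.35,0,0.001,0,0],[0.42,0,0.001,0,0],[0.46,0,0.001,0,0],[0.55,0,0.001,0,0]]' && python3 -m crank '[[0.6,0,0,0,0],[0.6,0,0,0.3,0],[0.6,0,0,0.515,0],[0.6,0,0,0.515,0]]' && python3 -m crank '[[0.6,-0.3,-0.05,0,0],[0.6,-0.6,-0.1,0,0],[0.6,-0.825,-0.151,0,0],[0.6,-0.825,-0.151,-0.3,0],[0.6,-0.825,-0.151,-0.595,0]]' && python3 -m crank '[[0.6,0,0,0,0],[0.6,0,0,0,0],[0.6,0,0,0,0],[0.6,0,0,0,0],[0.6,0,0,0,0]]'
python3 - <<'E'
from sidecam import *
measure()
n=np.mean([get_image("side").astype(np.float32) for _ in range(10)],0)
th,o=prof(n);print(*o.astype(int));measure()
L=165;i=np.where((o[:-1]<L)&(o[1:]>=L)&(np.arange(28)>9))[0][0];j=np.where((o[:-1]>=L)&(o[1:]<L)&(np.arange(28)>i))[0][0]
m=((i+(L-o[i])/(o[i+1]-o[i]))+(j+(o[j]-L)/(o[j]-o[j+1])))/2;print("theta side",(m-18.03)/96.6,"pointer mm",(m-18.03)/96.6*250)
E
```

```text
time: 29.62
position: [0.5975, 0.2347, 0.0968]
tool_rot: [-2.447, -1.968, 0.0]
ft_force: [-0.4, 0.0, 0.1]
grip_width: 0.499
grip_force: 0.0
time: 30.12
position: [0.6006, 0.2343, 0.2044]
tool_rot: [2.448, 1.967, 0.012]
ft_force: [-0.1, 0.4, -1.4]
grip_width: 0.602
grip_force: 0.0
time: 30.75
position: [0.4323, 0.2044, 0.0799]
tool_rot: [-2.446, -1.968, -0.005]
ft_force: [1.1, -0.1, -1.3]
grip_width: 0.6
grip_force: 0.0
time: 31.38
position: [0.4337, 0.2038, 0.0817]
tool_rot: [-2.449, -1.967, -0.002]
ft_force: [0.5, 0.2, 0.8]
grip_width: 0.602
grip_force: 0.0
[  -0.007    -9.4307   -0.005     5.0804   -0.0032 -100.1002] [(72, np.float64(0.13)), (132, np.float64(0.02)), (273, np.float64(0.15))]
poise front face 0.10250000000000013 0.13900000000000018 time 31.525
141 144 148 153 158 162 163 159 152 144 139 141 149 160 174 187 197 203 206 203 195 184 170 156 144 135 128 124 122
[  -0.0069   -9.4338   -0.0047    5.0866   -0.0032 -100.1077] [(72, np.float64(0.17)), (133, np.float64(0.03)), (269, np.float64(0.14))]
poise front face 0.10250000000000013 0.13900000000000018 time 32.175
theta side -0.0018117457936762894 pointer mm -0.4529364484190724
```

```bash
python3 -c "
from bench import *
print(close_job())"
```

```text
the job is handed in; nothing more can be done
None
```

The bottle stands upright in the cup and the poise is released. By camera measurement the beam floats about level, with the pointer roughly 0.5 mm below the index height (uncertain by about that much again); I never read the index mark directly. The vial and petri dish were never approached, and the job is handed in. One lapse: sliding the poise briefly pulled the beam up against its stop with about 5 N before I eased it off.

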